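Put the adaptor away and slide the fittings case shut

ROBOT

A 6-joint arm with a two-finger parallel gripper is mounted at the origin on the work surface. World frame = base frame: x ahead of the robot, y to its left, z up, the work surface at z = 0. Lengths are in mm, angles in rad, forces in N, time in s.
With the tool pointing down it reaches from about 350 to 975 mm from the base axis. Payload 7.1 kg.
Tool frame: the origin (TCP) lies on the front face of the gripper's body, between the roots of the fingers; the fingertips stand 80 mm ahead of it and the grasp point (between the pads) lies 61 mm ahead of it (env.tips_ahead is the distance from the TCP to the fingertips, in mm); z points along the fingers, y is the direction in which the jaws open and shut (so a half turn about z gives the same grasp; the last joint's range is limited). The gripper opens to 88 mm and grips with 3 to 60 N. Pads are 20 mm wide; open, the fingers measure 115 mm over their backs; the gripper's body (75 mm by 178 mm) begins 61 mm behind the grasp point.
Start: joints at [1.11, 0.423, 1.63, -0, 1.089, -0.019], TCP at [267.197, 564.988, 302.675] pointing down, gripper open.
Joint ranges: [-3, 3], [-0.9, 2.11], [0.09, 2.58], [-1.31, 4.45], [0.11, 2.69], [-2.54, 2.54]. Speed limits (rad/s): [2.39, 2.39, 3.01, 3.14, 3.14, 3.14].

INTERFACE

Orientations are given as a unit quaternion [x, y, z, w].
In Python, from station import env, set_gripper, viewer, workorder gives the robot as it stands. Calls block until the motion is done:
- env.reach(position, orientation): joint-space move of the TCP to a pose.
- env.move_l(position, rot=None, rate=150, f_stop=None): straight line of the TCP; rot=None keeps the orientation; rate is the mean speed in mm/s. With f_stop (N) it stops when the force on the tool has changed by that much, and returns True; else False.
- env.move_joints(angles): joint-space move.
- set_gripper(opening): finger opening in mm; the grip force is fixed at half the most; returns when the fingers have stopped.
- env.hold(seconds).
- env.ik(position, orientation): joint angles nearest the present ones, or None.
- env.read_state(): the state.
- viewer.camera(name): name is "scene" or "top" or "wrist"; returns the picture (480x640x3 uint8, blue, green, red); there is no depth.
- viewer.camera_params(name): a dict with "fx", "fy", "cx", "cy" (pixels), "pose" (4x4, takes a point from camera to world coordinates); the wrist camera has in their place "tool_from_camera" (4x4, takes a point from camera to tool coordinates, whose origin is the TCP and whose axes are the flange's). Camera axes: x right, y up, looking along -z (the intrinsics and any distortion apply to the point x, -y, -z); pixel columns grow to the right and rows downward; lengths in mm; the calibration is good to about 2 mm. The wrist camera is an equidistant fisheye: a pixel r from the principal point sees the ray r / f radians off the axis. A picture is of the moment at which its call begins: read the wrist's pose just before it. camera_params takes no time and is no camera call.
A pose or a line that the arm cannot do raises env.IKError and nothing moves.
- workorder.sign_off(): hands the job in, once; it reports no verdict.
The state is a dict: "time_s": time; "qpos": joint angles; "dq": joint speeds; "tau": joint torques, N m; "tool_pos": TCP position; "orientation": TCP orientation; "force": force on the tool from outside, world axes, zero at the start; "wrist_torque": the same for the moment, N m; "width": finger opening in mm.
Only numpy, scipy, OpenCV 4.12 (cv2) and the standard library are available. Lean on these libraries where they do the work, as an engineer would, in place of code of your own. Each camera call takes 0.05 s, during which the arm holds its last target.

TASK

Put the blue hose adaptor into the open bay of the fittings case, then push the case's sliding door along its track until it is fully closed, so that its edge stays snugly squeezed against the rubber stop hidden under the hood of the blue end frame. Close it gently, feeling for the stop: do not slam or force the door into it. Leave the brass coupling, the jar and the wrench where they are.

Things in the scene. Friction and masses are not known exactly. Their poses are not given: they have to be found in the camera images.
- case: White counter case fixed to the counter, turned by up to 0.25 rad, 200 (x) x 370 (y) x 98 mm high. Origin under its centre, on the counter. A fixed milky pane covers its -y half; its +y half is the bay. Two aluminium tracks run along y on top at x = +-95 mm (10 mm wide, top 98 mm up); the door slides between them along the case's y axis.
- bay_floor (a point): Centre of the floor of the open bay, 9 mm above the counter; axes as the case. Inside, the bay is 184 mm (case x -92 to 92) by 177 mm (case y 0 to 177), with walls up to 80 mm above the counter; the frame's hood overhangs it beyond case y = 146 mm.
- jamb: Blue frame on the +y end of the case; origin and axes as case. An upright bar with its inner face at case y = 170 mm, and a flat hood (99 to 104 mm up) from there to y = 146 under which the door's edge runs. Hidden beneath, a rubber stop stands 1 to 20 mm out of the inner face: where is unknown, only felt. Rubber gives 12 N per mm and is spoiled by more than 16 N.
- door (a joint): Opening of the sliding door in m, 0 at the blue upright bar, growing towards the case's -y; shut, it reads 0 to 0.020 as the rubber is set. Starts 0.135 to 0.160. Milky pane in an aluminium frame, 176 x 168 x 8 mm, top 95 mm above the counter, 0.7 kg. Drag in the track about 6 N, which also holds it where it is left, squeezing the rubber with up to 6 N if pressed home.
- door_handle (a point): Centre of the door's orange handle: an upright bar on the door, 80 mm along the case's x, 14 mm thick along y, 38 mm high from the door's top at 95 mm to 133 mm above the counter. It is 60 mm behind the door's leading edge (case y = 110 mm at door reading 0). Axes as the case.
- adaptor_mid (a point): Centre of the blue hose adaptor, which stands upright and loose on the counter: 52 mm high, 21 mm thick threaded ends, a hexagon 22 mm tall and 26 to 30 mm wide around the middle (from 15 to 37 mm up), 0.12 kg. It and the brass coupling may have changed places.
- coupling_mid (a point): Centre of the brass coupling, same shape as the adaptor and at least 80 mm from it (centres); a bystander.
- jar: Amber jar with black lid, 52 mm wide, 65 mm high, standing on the counter; origin under its centre; a bystander.
- wrench: Steel wrench 170 mm long lying flat on the counter along its x; a bystander.
Mind the look-alikes: they are no part of the job. Of the things that look like the part that bears adaptor_mid, the middle-sized one is meant.

How it is judged (in metres and radians):
On the way:
1. the adaptor lies released in the bay, with the door still open (x of adaptor_mid in the frame of case between -0.092 and 0.092 m and y of adaptor_mid in the frame of case between 0 and 0.177 m and height (world z) of adaptor_mid below 0.06 m and contact force between the fingers and adaptor below 0.1 N and value of joint door above 0.03 m), for 0.2 s.
At the end, for the whole second after the job is handed in: The door is shut and at rest with its edge still squeezing the rubber stop of the blue frame (more than 2 N between them, no gap), and the blue adaptor lies anywhere in the bay beneath it (value of joint door below 0.022 m and contact force between jamb and anything else above 2 N and velocity of joint door below 0.005 m/s and x of adaptor_mid in the frame of case between -0.092 and 0.092 m and y of adaptor_mid in the frame of case between 0 and 0.177 m and height (world z) of adaptor_mid below 0.06 m); the robot touches nothing.
It fails at once if door pressed against the frame's rubber stop, or the frame struck, with more than 16 N (contact force between jamb and anything else above 16 N).
It fails at once if the brass coupling moved more than 25 mm (distance of coupling_mid from where it was at the start of the episode above 0.025 m).
It fails at once if the jar moved more than 25 mm (distance of jar from where it was at the start of the episode above 0.025 m).
It fails at once if the wrench moved more than 25 mm (distance of wrench from where it was at the start of the episode above 0.025 m).
It also fails if it takes over 58 s, if anything falls off the work surface, if the arm or the gripper's body presses on something with over 40 N, if the wrist force passes 120 N, or if a joint passes its speed limit or range.

## Working session

There is one attempt and no reset: what is moved stays moved. The work goes in short steps, each a Python script; the robot and the scene stay as the last script left them, time stands still between calls to the robot, and variables do not carry over. Pictures are saved under pics/ and viewed, and the job is handed in when it is done.

```bash
ls; mkdir -p pics
python3 - <<'E'
from station import env, set_gripper, viewer, workorder
import cv2
for n in("scene","top","wrist"):
    cv2.imwrite(f"pics/{n}0.png",viewer.camera(n)); print(n,viewer.camera_params(n))
s=env.read_state();print(s)
E
```

```text
pics
scene {'fx': 443.90425817869504, 'fy': 443.90425817869504, 'cx': 320.36238861393923, 'cy': 241.94519935692662, 'pose': array([[ 4.37193256e-01, -4.81698522e-01,  7.59492324e-01,
         1.13537539e+03],
       [ 8.99036576e-01,  2.56982597e-01, -3.54532341e-01,
        -2.92374586e+02],
       [-2.43986053e-02,  8.37810527e-01,  5.45415648e-01,
         5.69939249e+02],
       [ 0.00000000e+00,  0.00000000e+00,  0.00000000e+00,
         1.00000000e+00]])}
top {'fx': 546.7221006515947, 'fy': 546.7221006515947, 'cx': 327.18909967829234, 'cy': 251.8356668554037, 'pose': array([[ 3.66141010e-03,  9.84557495e-01, -1.75023236e-01,
         2.75294004e+02],
       [-9.99979786e-01,  4.51466102e-03,  4.47716127e-03,
         4.46892030e+01],
       [ 5.19819326e-03,  1.75003306e-01,  9.84554123e-01,
         1.36387027e+03],
       [ 0.00000000e+00,  0.00000000e+00,  0.00000000e+00,
         1.00000000e+00]])}
wrist {'fx': 371.64829954431775, 'fy': 371.64829954431775, 'cx': 319.3742631818295, 'cy': 235.2939550332106, 'tool_from_camera': array([[ 6.29314101e-05,  9.65212079e-01,  2.6146
[... 261 characters left out ...]
00,
         1.00000000e+00]])}
{'time_s': 0.15, 'qpos': array([ 1.11002837e+00,  4.23604507e-01,  1.63048429e+00, -2.00631657e-05,
        1.08857487e+00, -1.90008795e-02]), 'dq': array([-0.00060322, -0.00314318, -0.00186575, -0.00129779, -0.00096381,
        0.00083652]), 'tau': array([ 1.41840833e-04, -5.44980597e+01, -2.73918575e+01,  6.44396874e-02,
        2.04823120e-02, -7.52318647e-05]), 'tool_pos': array([267.04928634, 564.72018158, 302.13003064]), 'orientation': array([ 2.19087205e-01,  9.75705135e-01, -5.22285794e-04, -1.18600996e-04]), 'force': array([ 0.90523703, -0.06021843, -0.37108353]), 'wrist_torque': array([0.02583427, 0.01578321, 0.01614392]), 'width': 87.90180767744744}
```

View pics/top0.png

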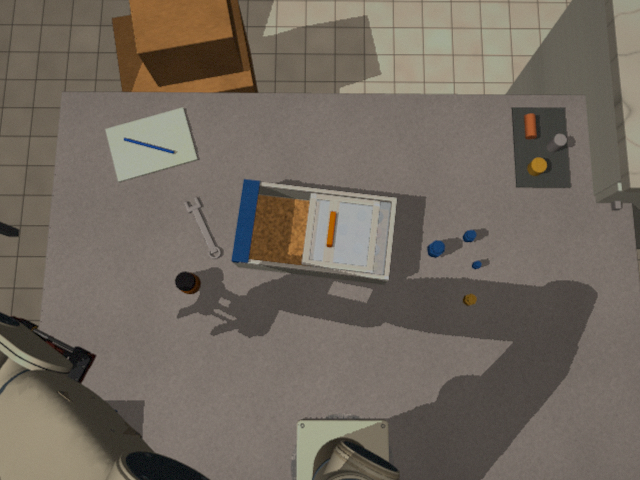

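View pics/scene0.png

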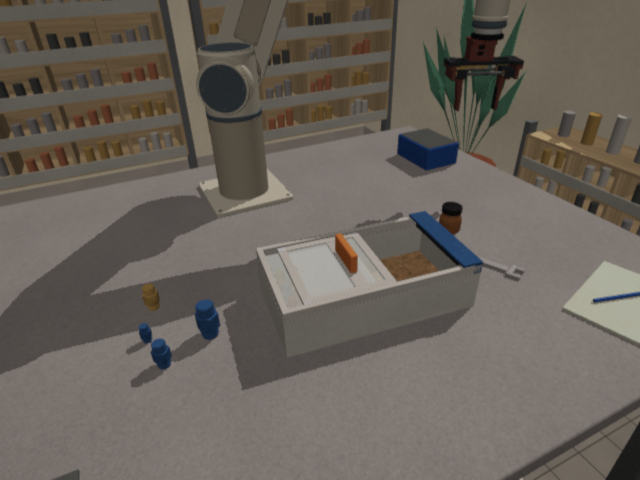

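View pics/wrist0.png

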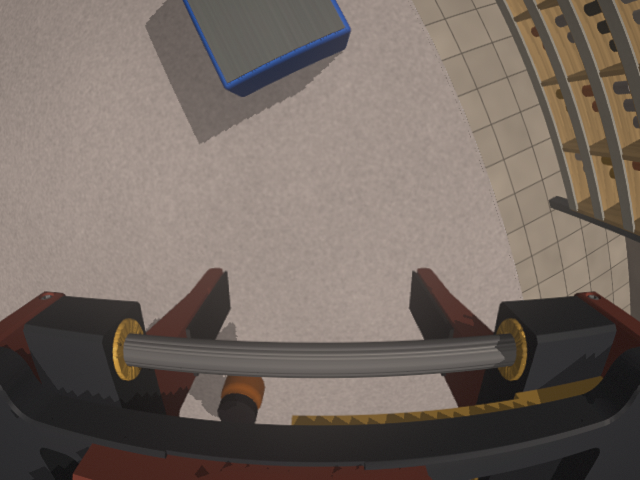

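The top view shows three blue fittings at about (436,249), (469,236) and (477,265), large, middle and small, so (469,236) is the target. The brass coupling is at (470,299) and the case runs from x≈235 to 395, with the handle at (332,229), the jamb at x≈245, the wrench at (203,228) and the jar at (187,282).

```bash
cat > h.py <<'E'
import numpy as np, cv2
def ray(p,u,v):
    d=np.array([(u-p['cx'])/p['fx'],-(v-p['cy'])/p['fy'],-1.]);P=p['pose'];return P[:3,3],P[:3,:3]@d
def onz(p,u,v,z):
    o,d=ray(p,u,v);return o+d*(z-o[2])/d[2]
def proj(p,X):
    q=np.linalg.inv(p['pose'])@np.append(X,1);return np.array([p['cx']-p['fx']*q[0]/q[2],p['cy']+p['fy']*q[1]/q[2]])
def tri(p1,a,p2,b):
    o1,d1=ray(p1,*a);o2,d2=ray(p2,*b)
    A=np.stack([d1,-d2],1);t=np.linalg.lstsq(A,o2-o1,rcond=None)[0]
    x,y=o1+t[0]*d1,o2+t[1]*d2;return (x+y)/2,np.linalg.norm(x-y)
def blobs(im,lo,hi,mn=15):
    m=cv2.inRange(cv2.cvtColor(im,cv2.COLOR_BGR2HSV),lo,hi)
    n,l,s,c=cv2.connectedComponentsWithStats(m)
    return m,[(s[i].tolist(),c[i].round(1).tolist()) for i in range(1,n) if s[i][4]>=mn]
E
python3 - <<'E'
from station import viewer
from h import *
T=viewer.camera_params("top");S=viewer.camera_params("scene")
t=cv2.imread("pics/top0.png");s=cv2.imread("pics/scene0.png")
for nm,lo,hi in(("blue",(100,120,30),(130,255,255)),("orange",(5,190,100),(22,255,255))):
    for k,im in(("top",t),("scene",s)):
        print(nm,k)
        for b in blobs(im,lo,hi,12)[1]:print(b)
for a,b in(((436.5,249),(207,320)),((469.5,236),(161.5,354)),((477,265),(145.5,333)),((470,299),(151,297))):print(tri(T,a,S,b), onz(T,*a,26))
cv2.imwrite("pics/tc.png",cv2.resize(t[160:310,220:500],None,fx=2.85,fy=2.85,interpolation=cv2.INTER_CUBIC))
E
```

```text
blue top
([124, 138, 50, 15, 110], [148.5, 145.3])
([232, 180, 28, 83, 1317], [245.2, 220.9])
([463, 230, 13, 12, 116], [469.1, 235.8])
([428, 241, 17, 16, 210], [435.7, 248.5])
([472, 261, 9, 8, 54], [476.3, 264.5])
blue scene
([398, 135, 61, 35, 1218], [427.0, 153.3])
([410, 212, 72, 55, 1201], [445.7, 239.8])
([594, 293, 46, 9, 121], [616.2, 296.9])
([195, 300, 24, 39, 689], [206.9, 318.7])
([139, 324, 12, 19, 171], [144.9, 332.6])
([152, 339, 19, 30, 419], [160.8, 353.4])
orange top
([529, 158, 18, 16, 180], [537.7, 165.4])
([327, 212, 9, 35, 179], [330.8, 228.8])
([466, 295, 10, 10, 52], [470.9, 298.9])
orange scene
([345, 250, 11, 22, 73], [352.4, 262.5])
(array([ 520.3832252 , -231.02073066,   33.46921102]), np.float64(2.0597460250014707)) [ 521.54676488 -233.59613515   26.        ]
(array([ 555.50480504, -316.75002617,   24.17056204]), np.float64(2.0092583954301837)) [ 554.99662117 -317.27968471   26.        ]
(array([ 483.30501528, -334.39745652,   16.33877475]), np.float64(2.2272198594778714)) [ 481.69024318 -332.81512463   26.        ]
(array([ 397.52136591, -310.83599497,   25.40070961]), np.float64(2.379152149399684)) [ 397.3077754  -311.89225891   26.        ]
```

View pics/tc.png

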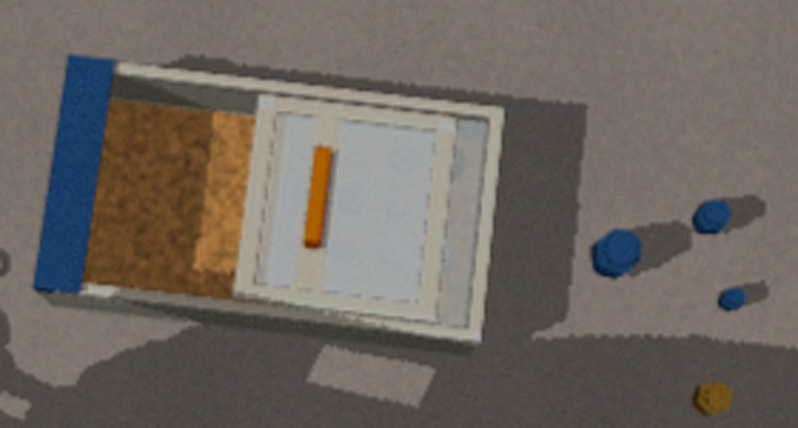

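The crop shows the tracks and the case's right end, with rim corners at (503,108) and (474,332). The hood's inner edge runs from (114,60) to (80,292) and the handle top from (323,147) to (312,247). The middle fitting stands upright (mid height 24 mm).

Run:
```python
from station import viewer,env
from h import *
T=viewer.camera_params("top")
f=lambda x,y,z:onz(T,220+(x+.5)/2.85-.5,160+(y+.5)/2.85-.5,z)
q=lambda a:np.round(a,1)
for n,x,y,z in(("rimUR",503,108,98),("rimLR",474,332,98),("hoodTL",69,56,104),("hoodBL",36,290,104),("hoodTR",114,60,104),("hoodBR",80,292,104),("handT",323,147,133),("handB",312,247,133),("handcl",317,197,133),("doorUL",260,95,95),("doorLL",235,296,95)):print(n,q(f(x,y,z)))
a,b=f(503,108,98),f(114,60,98);d=a-b;print("ang",np.arctan2(d[0],-d[1]))
a,b=f(503,108,98),f(474,332,98);d=a-b;print("ang",-np.arctan2(d[1],d[0]),np.linalg.norm(d))
```

```text
rimUR [ 633.1 -125.8   98. ]
rimLR [443.3 -98.6  98. ]
hoodTL [674.7 239.1 104. ]
hoodBL [475.5 260.1 104. ]
hoodTR [671.4 201.2 104. ]
hoodBR [474.  224.1 104. ]
handT [589.7  26.  133. ]
handB [506.9  34.6 133. ]
handcl [548.1  30.7 133. ]
doorUL [644.2  78.6  95. ]
doorLL [472.7  97.6  95. ]
ang -0.12205637843258255
ang 0.14265270812776654 191.80200286755587
```

```bash
cat >> h.py <<'E'
TH=-0.115
def quat(th): return np.array([np.cos(th/2),np.sin(th/2),0,0])
def wproj(p,s,X):
    from scipy.spatial.transform import Rotation as R
    t=R.from_quat(s['orientation']).inv().apply(np.asarray(X)-s['tool_pos'])
    q=np.linalg.inv(p['tool_from_camera'])@np.append(t,1);d=np.array([q[0],-q[1],-q[2]])
    r=np.hypot(d[0],d[1]);a=np.arctan2(r,d[2]);return np.array([p['cx'],p['cy']])+p['fx']*a*d[:2]/r
def wonz(p,s,u,v,z):
    from scipy.spatial.transform import Rotation as R
    x,y=(u-p['cx']),(v-p['cy']);r=np.hypot(x,y);a=r/p['fx'];d=np.array([np.sin(a)*x/r,-np.sin(a)*y/r,-np.cos(a)])
    M=p['tool_from_camera'];Rw=R.from_quat(s['orientation'])
    o=Rw.apply(M[:3,3])+s['tool_pos'];d=Rw.apply(M[:3,:3]@d);return o+d*(z-o[2])/d[2]
E
python3 - <<'E'
from station import *
from station import env,viewer,set_gripper
from h import *
for th in (TH+np.pi/2,TH-np.pi/2):
  print(th,env.ik([555.5,-317,220],quat(th)),env.ik([566,153,220],quat(th)))
th=TH+np.pi/2
env.reach([555.5,-317,220],quat(th))
set_gripper(56)
s=env.read_state();im=viewer.camera("wrist");cv2.imwrite("pics/w1.png",im)
print(s['time_s'],s['tool_pos'],s['width'],s['force'])
p=viewer.camera_params("wrist");print(wproj(p,s,[555.5,-317,26]),wproj(p,s,[555.5,-317,52]))
E
```

```text
1.4557963267948966 [-5.37171206e-01  5.41620147e-01  1.65044277e+00 -4.44089210e-16
  9.49529741e-01 -4.22171206e-01] [ 2.43710564e-01  4.73126887e-01  1.77412678e+00 -4.44089210e-16
  8.94338987e-01  3.58710564e-01]
-1.6857963267948965 None None
4.0833 [ 555.48497623 -317.01176493  219.98588597] 56.05388385979102 [ 0.04055766  0.42852359 -0.56903222]
[318.43091835 231.91363205] [318.41188703 241.31456351]
```

View pics/w1.png

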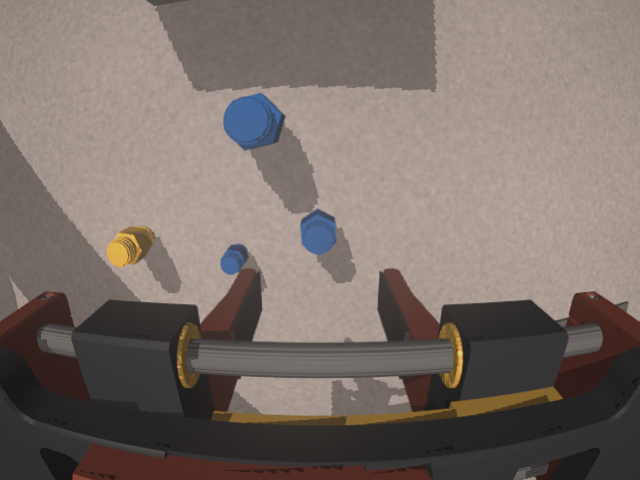

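The middle adaptor sits at (318,231), matching the predicted (318,232), and its hexagon flats face the jaws. The small look-alike at (234,260) is outside the finger span.

Run:
```python
from station import env,viewer,set_gripper
from h import *
print(env.move_l([555.5,-317,91],rate=120,f_stop=15))
set_gripper(0)
s=env.read_state();print(s['width'],s['time_s'],s['tool_pos'])
env.move_l([555.5,-317,230],rate=150)
s=env.read_state();im=viewer.camera("wrist");cv2.imwrite("pics/w2.png",im);print(s['width'],s['force'])
```

```text
False
29.590206563972462 5.8917 [ 555.58447934 -317.07718544   91.32463587]
29.332740163466895 [-0.46226458  0.14528711 -2.08598574]
```

View pics/w2.png

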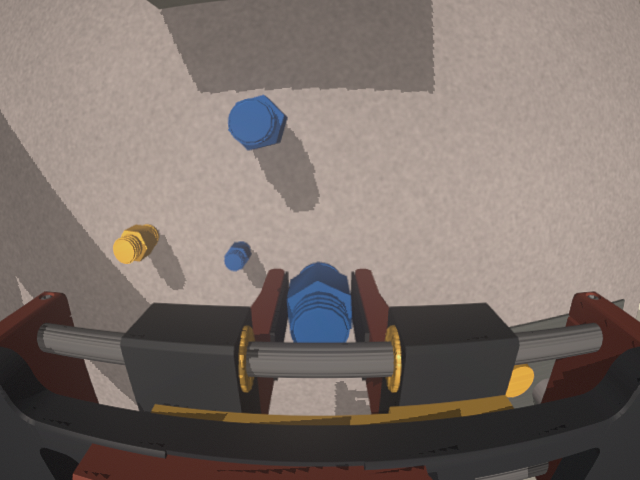

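The adaptor is held between the pads at about (320,305) and the neighbours have not moved. Next I'll go over the bay and look there.

Run:
```python
from station import env,viewer,set_gripper
from h import *
C=np.array([556.5,68.5]);ex=np.array([np.cos(TH),np.sin(TH)]);ey=np.array([-np.sin(TH),np.cos(TH)])
th=TH+np.pi/2
env.move_l([555.5,-317,300],rate=200)
q=C+ey*85
env.reach([*q,300],quat(th))
s=env.read_state();im=viewer.camera("wrist");cv2.imwrite("pics/w3.png",im);print(s['width'],s['time_s'],s['tool_pos'])
p=viewer.camera_params("wrist")
for X in [(-100,146,104),(100,146,104),(-90,146,98),(90,146,98),(-90,20,98),(90,20,98),(0,85,9)]:
  print(X,wproj(p,s,[*(C+ex*X[0]+ey*X[1]),X[2]]).round(1))
```

```text
29.68621272043557 9.2333 [566.55194675 152.09344734 299.90585909]
(-100, 146, 104) [187.5 153.7]
(100, 146, 104) [448.2 153.2]
(-90, 146, 98) [202.  152.6]
(90, 146, 98) [433.7 152.3]
(-90, 20, 98) [213.3 302.2]
(90, 20, 98) [422.9 301.9]
(0, 85, 9) [318.1 207.1]
```

View pics/w3.png

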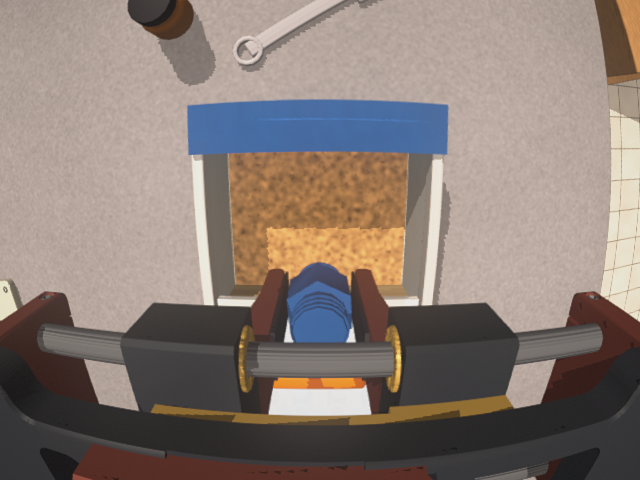

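The hood's inner-edge corners are at (188,153) and (448,153), within a pixel of the prediction, so the case pose is good. Lowering into the bay now.

Run:
```python
from station import env,viewer,set_gripper
from h import *
C=np.array([556.5,68.5]);ey=np.array([-np.sin(TH),np.cos(TH)])
q=C+ey*85
print(env.move_l([*q,105],rate=110,f_stop=12)); s=env.read_state();print(s['tool_pos'],s['force'])
set_gripper(52)
env.hold(.2)
env.move_l([*q,300],rate=180)
s=env.read_state();im=viewer.camera("wrist");cv2.imwrite("pics/w4.png",im);print(s['width'],s['time_s'],s['tool_pos'])
set_gripper(0); cv2.imwrite("pics/t4.png",viewer.camera("top"))
```

```text
False
[566.60109963 153.03181121 105.58347483] [ 0.45401165  0.12393682 -0.51576083]
52.01988264613124 13.2 [565.68524958 152.80469135 298.93703678]
```

View pics/w4.png

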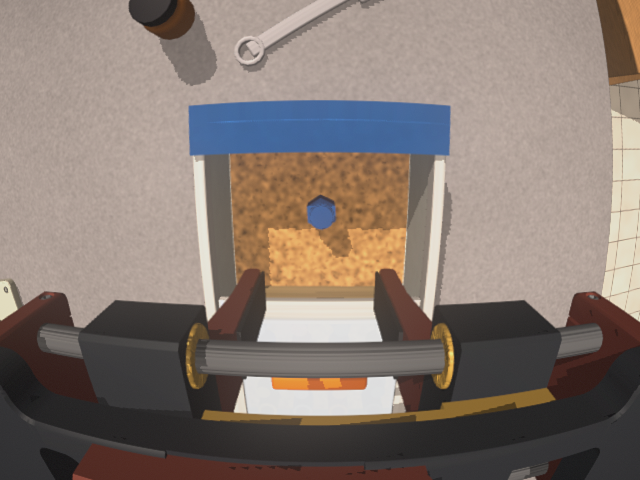

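The adaptor stands released in the bay at (321,212). Next I'll put the closed fingers behind the handle and make a gentle first push, watching the drag.

```bash
cat > p1.py <<'E'
from station import env,viewer,set_gripper
from h import *
C=np.array([556.5,68.5]);ey=np.array([-np.sin(TH),np.cos(TH)])
P=lambda y,z=188:[*(C+ey*y),z]
def st():
    s=env.read_state();return (round(s['time_s'],2),round(float((s['tool_pos'][:2]-C)@ey),2),round(float(-s['force'][:2]@ey),2),round(float(s['force'][2]),2))
E
python3 - <<'E'
from p1 import *
print(env.read_state()['width'],st())
env.move_l(P(-72,300),rate=200)
env.move_l(P(-72,188),rate=120,f_stop=10);env.hold(.2);print(st())
print(env.move_l(P(-45),rate=25,f_stop=3.5));print(st());y0=st()[1]
for k in range(3):
    print(env.move_l(P(y0+5*(k+1)),rate=15,f_stop=12),st())
cv2.imwrite("pics/t5.png",viewer.camera("top")[150:300,200:420])
E
```

```text
0.39290766638858915 (14.19, 85.0, 0.21, 0.15)
(16.41, -71.98, -0.56, 0.11)
True
(17.09, -56.19, 0.41, -0.02)
False (17.62, -51.83, 6.09, -3.34)
False (18.1, -46.7, 4.99, -3.53)
False (18.58, -41.6, 5.75, -4.03)
```

```bash
python3 -c "
import cv2;a=cv2.imread('pics/t5.png');cv2.imwrite('pics/t5b.png',cv2.resize(a,None,fx=3.5,fy=3.5))"
```

```text
(no output)
```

View pics/t5b.png

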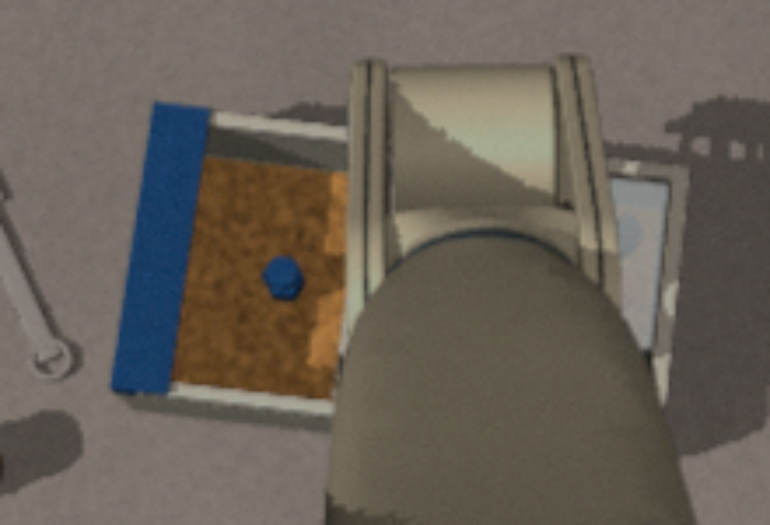

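The door moves with about 5.5 N of drag. The scene matches, with contact at TCP y ≈ -56, i.e. door reading about 0.149. Now a brisk push short of the possible stop zone, then small feeling steps.

Run:
```python
from p1 import *
print(env.move_l(P(40),rate=40,f_stop=10),st())
print(env.move_l(P(63),rate=25,f_stop=8),st())
env.hold(.1)
y=63.;tr=[]
while y<97 and st()[0]<45:
    y+=1.0
    f=env.move_l(P(y),rate=10,f_stop=5.5); a=st();tr.append((a[1],a[2]));
    if f or a[2]>8.5: print("stop",f,a);break
print(tr);env.hold(.1);print(st())
```

```text
False (20.82, 39.47, 5.36, -3.74)
False (21.88, 62.56, 4.46, -3.96)
stop False (24.48, 71.72, 10.2, -2.86)
[(63.53, 4.65), (64.53, 5.08), (65.53, 4.72), (66.51, 5.45), (67.52, 5.95), (68.53, 5.08), (69.53, 5.18), (70.52, 5.68), (71.29, 6.45), (71.72, 10.2)]
(24.58, 71.72, 9.47, -2.73)
```

The stop was felt at y ≈ 71.3, where force rose from 5.2 to about 10 N. A few tiny steps will squeeze it to roughly 7 N.

Run:
```python
from p1 import *
y=73.
for k in range(8):
    a=st()
    if a[2]>11.8: break
    y+=.25; env.move_l(P(y),rate=5,f_stop=4); env.hold(.1); print(y,st())
env.move_l(P(y-4),rate=8);print(st())
env.move_l(P(45),rate=60);env.move_l(P(45,300),rate=180);
s=env.read_state();im=viewer.camera("wrist");cv2.imwrite("pics/w6.png",im);print(st(),s['force'])
```

```text
73.25 (24.93, 71.72, 10.67, -2.21)
73.5 (25.28, 71.79, 12.04, -2.55)
(25.93, 69.82, 0.43, -0.11)
(27.32, 44.89, -0.03, -1.36) [0.91093607 1.01261308 1.18605386]
```

View pics/w6.png

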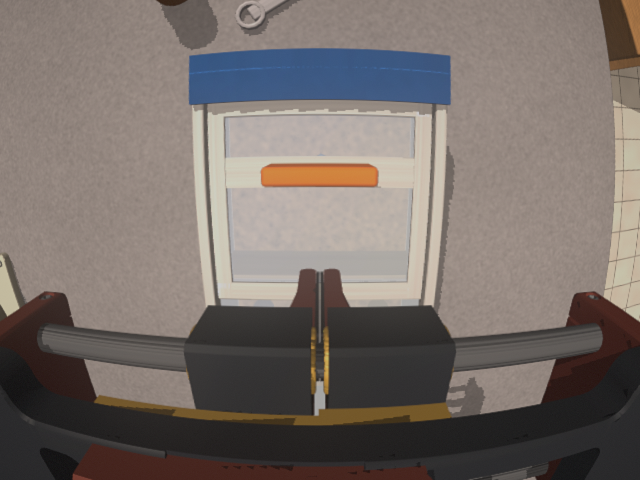

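The door is at the hood, with the handle at (320,175) and its leading edge just under the hood at row ~108. I'll check the handle position against the prediction for reading ≈0.02.

Run:
```python
from p1 import *
from scipy.spatial.transform import Rotation as R
s=env.read_state();im=viewer.camera("wrist");p=viewer.camera_params("wrist")
ex=np.array([np.cos(TH),np.sin(TH)])
m,b=blobs(im,(5,150,100),(22,255,255),200);print([x for x in b if x[0][1]<250])
print(im[160:192:1,320].tolist())
for d in(16,20,24,28):
  for nm,yy,z in(("top-",103-d,133),("top+",117-d,133),("bot+",117-d,95)):
    print(d,nm,[wproj(p,s,[*(C+ex*x+ey*yy),z]).round(1).tolist() for x in(-40,40)])
print("hood",wproj(p,s,[*(C+ey*146),104]))
```

```text
[([262, 164, 116, 22, 2492], [319.5, 174.7])]
[[185, 201, 207], [188, 204, 206], [149, 171, 192], [92, 121, 170], [62, 93, 162], [60, 93, 164], [59, 101, 183], [59, 118, 207], [61, 127, 209], [62, 130, 208], [64, 133, 209], [63, 133, 208], [63, 133, 208], [62, 132, 208], [63, 132, 208], [62, 132, 209], [63, 131, 208], [63, 130, 209], [61, 128, 208], [62, 128, 209], [62, 128, 209], [61, 126, 208], [61, 124, 209], [61, 119, 207], [60, 104, 191], [62, 94, 165], [97, 113, 145], [157, 164, 175], [170, 176, 186], [170, 176, 187], [171, 176, 187], [168, 175, 184]]
16 top- [[260.5, 181.3], [380.2, 181.4]]
16 top+ [[260.0, 160.4], [380.7, 160.5]]
16 bot+ [[267.9, 157.3], [372.7, 157.4]]
20 top- [[260.6, 187.2], [380.0, 187.3]]
20 top+ [[260.1, 166.4], [380.6, 166.5]]
20 bot+ [[268.0, 162.5], [372.6, 162.5]]
24 top- [[260.8, 193.1], [379.9, 193.2]]
24 top+ [[260.3, 172.4], [380.4, 172.5]]
24 bot+ [[268.1, 167.6], [372.5, 167.7]]
28 top- [[261.0, 198.9], [379.7, 199.0]]
28 top+ [[260.4, 178.3], [380.3, 178.4]]
28 bot+ [[268.2, 172.8], [372.4, 172.9]]
hood [320.36251575  96.66999761]
```

Run:
```python
from station import env,workorder,viewer
import cv2
cv2.imwrite("pics/s9.png",viewer.camera("scene"))
workorder.sign_off();print(env.read_state()['time_s'])
```

```text
the job is handed in; nothing more can be done
the job is handed in; nothing more can be done
```

View pics/s9.png

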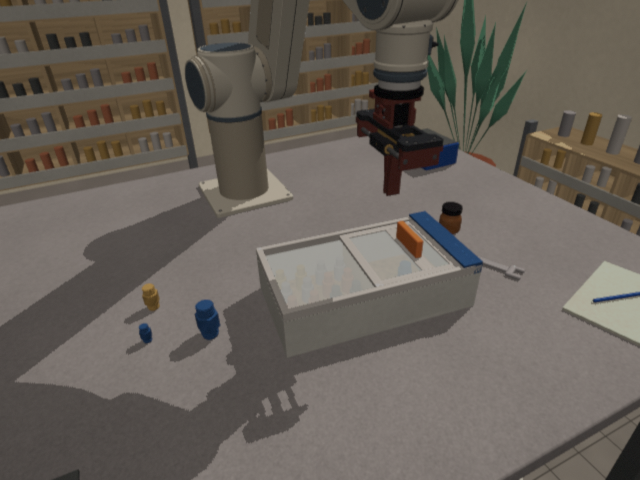

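The middle-sized blue adaptor is in the bay and the door is closed against the rubber stop. I handed the job in at about 27.5 s, and no verdict was reported.

- **Adaptor:** I set it down upright in the bay with the door still open. The wrist picture taken before closing showed it standing free there. In the last scene picture a faint blue shape shows through the pane at (405,267).
- **Door and stop:** The door slid with about 5.2 N of drag, and I felt the stop about 78 mm behind the bar's plane at the tool (door reading around 0.020). I pressed until the total push was about 12 N, so about 6–7 N was on the rubber by my estimate, then backed off. I did not measure the squeeze that remains after release. I expect it to be about 5 N, because the drag holds it.
- **Final checks:** The last wrist picture puts the door reading at about 0.019–0.020. In the same picture the hood edge was about 7 px from its predicted row, so that reading could be off by up to 5 mm. Measured against the hood it comes out smaller, around 0.015, which is still under 0.022.
- **Robot and bystanders:** The gripper was lifted clear of the case. The brass coupling, jar, wrench and the other two blue fittings look unmoved in the last scene picture.

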